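Lay out a sample set of soaps on the display board

TASK

Lay out the sample set on the long dark display board: the olive green bar on the end paper next to the brass stud, the charcoal bar on the paper at the other end, the cream bar on the paper between them, and the terracotta round soap on top of the middle of the cream bar. Each bar lies flat in the middle of its paper with its long side along the board. Leave the blue bar and the honey yellow round soap where they are on the rack.

Things in the scene. Friction and masses are not known exactly. Their poses are not given: they have to be found in the camera images.
- board: fixed dark wooden board, 332 (x) by 100 (y) by 16 mm thick, at any yaw. Origin: centre of its underside, on the table. Three flat tan papers, 88 (x) by 66 mm (y), lie on it in a row, centred at x = -95, 0, +95 mm, y = 0 in its frame. A brass stud (22 mm across, 2 mm high) is set in the bare end at x = +152 mm: the paper at +95 mm is next to it.
- rack: slatted wooden curing rack, 216 mm (its x) by 340 mm (its y), fixed; origin at the centre of its underside, on the table; slat tops at 18 mm. The six soaps start flat on it in two rows of three, about 100 mm apart along its x and 108 mm along its y, in any order, turned up to 0.25 rad from its axes (bars lie roughly along its x)
- olive_bar: olive green soap bar, a rounded block 72 mm long (its x) by 50 mm wide (its y) by 28 mm high, with a sprig pressed into its top; origin at the centre of its underside, z up; about 100 g, starts flat on the rack
- charcoal_bar: charcoal black soap bar, a rounded block 72 mm long (its x) by 50 mm wide (its y) by 28 mm high, with a sprig pressed into its top; origin at the centre of its underside, z up; about 100 g, starts flat on the rack
- cream_bar: cream soap bar, a rounded block 72 mm long (its x) by 50 mm wide (its y) by 28 mm high, with a sprig pressed into its top; origin at the centre of its underside, z up; about 100 g, starts flat on the rack
- terracotta_round: terracotta red-brown round soap, an upright disc 50 mm across and 24 mm high; origin at the centre of its underside, z up; about 55 g, starts flat on the rack
- blue_bar: blue soap bar, a rounded block 72 mm long (its x) by 50 mm wide (its y) by 28 mm high, with a sprig pressed into its top; origin at the centre of its underside, z up; about 100 g, starts flat on the rack; not part of the set, stays where it is
- honey_round: honey yellow round soap, an upright disc 50 mm across and 24 mm high; origin at the centre of its underside, z up; about 55 g, starts flat on the rack; not part of the set, stays where it is
There are look-alikes about, which are no part of the job. Of the things shaped like the cream_bar, the cream one is meant. What is shaped like the olive_bar but purple is not meant.

How it is judged:
By the outcome, as a careful person would: the job done as asked, in the order asked, and still so for the second after the job is handed in, with the robot touching nothing.
It also fails if it takes over 104 s, if anything falls off the work surface, if the arm or the gripper's body presses on something with over 40 N, if the wrist force passes 120 N, or if a joint passes its speed limit or range.

ROBOT

A 6-joint arm with a two-finger parallel gripper is mounted at the origin on the work surface. World frame = base frame: x ahead of the robot, y to its left, z up, the work surface at z = 0. Lengths are in mm, angles in rad, forces in N, time in s.
With the tool pointing down it reaches from about 375 to 975 mm from the base axis. Payload 3.8 kg.
Tool frame: the origin (TCP) lies midway between the tips of the shut fingers; the grasp point (between the pads) lies 19 mm behind it; z points along the fingers, y is the line along which they close (so a half turn about z gives the same grasp; the last joint's range is limited). The gripper opens to 85 mm and grips with 20 to 120 N. Pads are 22 mm wide; open, the fingers measure 114 mm over their backs; the gripper's body (76 mm by 85 mm) begins 54 mm behind the grasp point. The pads swing forward as they close: fully open they stand 13 mm farther back than shut.
Start: joints at [1.14, 0.264, 1.604, -0, 1.274, -0.037], TCP at [258.995, 623.329, 231.28] pointing down, gripper open.
Joint ranges: [-2.63, 2.63], [-0.94, 2.18], [0.31, 2.57], [-1.31, 4.45], [0, 2.66], [-2.55, 2.55]. Speed limits (rad/s): [2.57, 2.57, 3.14, 3.14, 3.14, 3.14].

INTERFACE

Orientations are given as [roll, pitch, yaw] about the fixed x, y, z axes, in that order (R = Rz(yaw) Ry(pitch) Rx(roll)).
In Python, from rig import robot gives the robot as it stands.
- The arm moves only by the tool carry_out, never from a script. Its argument "moves" is a list of rows, each an object with "xyz": the shift along the tool's x, y, z in mm, a list of three; "dr": the turn, a rotation vector about the tool's x, y, z in rad, a list of three; "hand": the finger opening in mm, from 0 to 85.4. In form: [{"xyz": [dx, dy, dz], "dr": [ax, ay, az], "hand": hand}, ...]. A call has 1 to 20 rows; each row shifts and turns the commanded pose from where the row before left it, along the tool's axes as they then stand; what a row does not reach is not made up. A row lasts 1/10 s, in which the tool goes at most 50 mm and 8.59 degrees, less where a joint would pass 70% of its speed; a pose out of reach is approached as far as the arm can. A call is refused whole if a number of a shift passes 50 or a number of a turn 0.15, either way. A call with a gripper value outside its range is refused whole. The fingers move at their own pace and stop on an object; "newtons" is the grip in N (left out, the last holds). Time passes only in rows, so rows that do not move let the fingers close. It gives the time, the measured TCP pose, the force, the opening and the grip force at its end, in the units of the state.
- robot.read_state(): the state, without advancing time (a new reading comes with each control period).
- robot.grab_frame(name): name is "side" or "top"; returns the picture (420x560x3 uint8, red, green, blue); there is no depth.
- robot.get_calibration(name): a dict with "fx", "fy", "cx", "cy" (pixels), "origin" and "rotation" of the camera in the world. Camera axes: x right, y up, looking along -z (the intrinsics and any distortion apply to the point x, -y, -z); pixel columns grow to the right and rows downward; lengths in mm; the calibration is good to about 2 mm. A picture is of the moment at which its call begins. get_calibration takes no time and is no camera call.
- robot.sign_off(): hands the job in; it is judged then, once.
Trained networks look in the newest picture that a camera, given by its name, has taken for a name from the list of things; names that differ only in an ending like _2 or _b are one class to them, and where a whole thing is asked for, a point or a joint stands for the part that bears it (a point fixed in the world has none). Each returns a list of dicts, best first, with "p" (0 to 1); they miss things now and then, are a little off and sometimes report something else, mostly with a low value. They report only what shows in the picture. A call takes as long as a camera call. They do not tell look-alikes from the thing itself.
- robot.find_in(camera, query): "rect" ([centre column, centre row, width, height] as shares, 0 to 1, of the picture: columns of its width, rows of its height, round what is visible of it).
- robot.silhouettes(camera, query): "region" (420x560 bool, what is visible of it) and "rect" ([centre column, centre row, width, height] as shares, 0 to 1, of the picture: columns of its width, rows of its height, round what is visible of it).
- robot.tip_of(camera, query): "xy" ([column, row] as shares, 0 to 1, of the picture: columns of its width, rows of its height: a listed point, or the origin of a listed thing).
The state is a dict: "clock": time; "qpos": joint angles; "joint_vel": joint speeds; "tau": joint torques, N m; "position": TCP position; "orientation": TCP orientation; "contact_force": force on the tool from outside, world axes, zero at the start; "moment": the same for the moment, N m; "opening": finger opening in mm; "grasp_force": force on a finger pad.
Only numpy, scipy, OpenCV 4.12 (cv2) and the standard library are available. Lean on these libraries where they do the work, as an engineer would, in place of code of your own. Each camera call takes 0.05 s, during which the arm holds its last target. There are 200 camera calls.

## Working session

There is one attempt and no reset: what is moved stays moved. The work goes in short steps, Python scripts to look and compute and a tool call to move; the robot and the scene stay as the last step left them, time stands still between calls to the robot, and variables do not carry over. Pictures are saved under pics/ and viewed, at most 14 in all, crops included, and the job is handed in when it is done.

Besides the shell and the picture viewer there is one more tool, called after "Request:" as name([rows], argument=value, ...), one row to a line, values as JSON. carry_out: Moves the arm, as the interface text tells. Its arguments: {"type":"object","properties":{"moves":{"type":"array","items":{"type":"object","properties":{"xyz":{"type":"array","items":{"type":"number"}},"dr":{"type":"array","items":{"type":"number"}},"hand":{"type":"number"}}}},"newtons":{"type":"number"}},"required":["moves"]}

```bash
mkdir -p pics; ls; python3 - <<'E'
from rig import robot
import cv2
for n in ("top","side"):
    f=robot.grab_frame(n); cv2.imwrite(f"pics/{n}0.png",f[:,:,::-1])
    print(n,robot.get_calibration(n))
s=robot.read_state();print({k:s[k] for k in("clock","position","orientation","opening")})
E
```

```text
pics
top {'fx': 445.79122692576846, 'fy': 445.79122692576846, 'cx': 279.8967565955893, 'cy': 206.7453710370737, 'origin': array([ 210.32594803,  -44.56956911, 1273.55635745]), 'rotation': array([ 0.22253476,  0.00251951, -1.55789652])}
side {'fx': 401.5629768653994, 'fy': 401.5629768653994, 'cx': 286.5332293606849, 'cy': 208.21423205328935, 'origin': array([ 110.8660907 , -883.56993575,  711.90476875]), 'rotation': array([ 0.92283127, -0.01530961, -0.41359286])}
{'clock': 0.1, 'position': array([258.71218597, 622.74076782, 230.08518395]), 'orientation': array([-3.13956647e+00, -9.12460849e-05,  2.74777431e+00]), 'opening': 85.51073754039777}
```

View pics/top0.png

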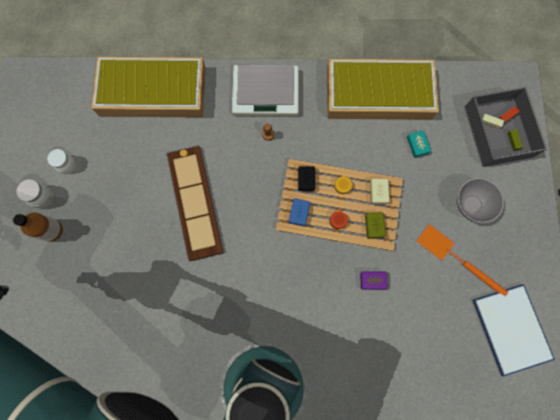

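View pics/side0.png

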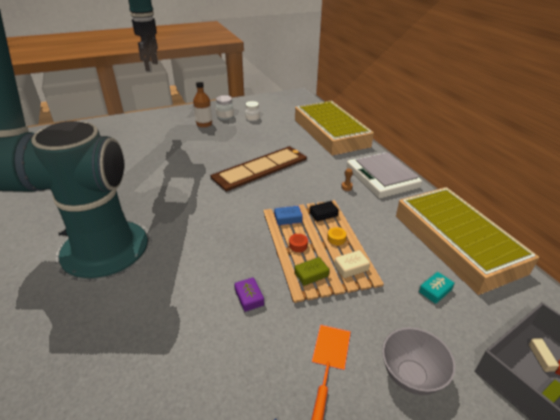

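The top picture shows the board on the left with its stud at (183,153). On the rack are charcoal (307,178), honey (344,185), cream (380,190), blue (300,211), terracotta (340,219) and olive (375,224). The purple bar (375,281) and the teal one (419,144) are look-alikes. The pale piece in the bin (493,120) is not a rack bar. The side view agrees.

```bash
cat > h.py <<'E'
import numpy as np, cv2
from scipy.spatial.transform import Rotation as R
from scipy.optimize import minimize
from rig import robot
def proj(P,c):
    p=(np.atleast_2d(P)-c["origin"])@R.from_euler("xyz",c["rotation"]).as_matrix()
    return np.c_[c["cx"]+c["fx"]*p[:,0]/-p[:,2], c["cy"]-c["fy"]*p[:,1]/-p[:,2]]
def ray(uv,c,z):
    d=R.from_euler("xyz",c["rotation"]).apply([(uv[0]-c["cx"])/c["fx"],-(uv[1]-c["cy"])/c["fy"],-1])
    return c["origin"]+d*(z-c["origin"][2])/d[2]
def solid(kind):
    if kind=="round":
        a=np.linspace(0,2*np.pi,40); r=np.array([[25*np.cos(t),25*np.sin(t)] for t in a])
        return np.vstack([np.c_[r,0*a],np.c_[r,0*a+24]])
    if kind=="board": X,Y,Z,q=166,50,16,0
    else: X,Y,Z,q=36,25,28,5
    o=[]
    for sx in(-1,1):
        for sy in(-1,1):
            for t in np.linspace(0,np.pi/2,4):
                o.append([sx*(X-q+q*np.cos(t)),sy*(Y-q+q*np.sin(t))])
    o=np.array(o); return np.vstack([np.c_[o,0*o[:,0]],np.c_[o,0*o[:,0]+Z]])
S=8
def render(c,kind,x,y,yaw,z):
    P=R.from_euler("z",yaw).apply(solid(kind))+[x,y,z]
    h=cv2.convexHull(proj(P,c).astype(np.float32))[:,0].astype(float)
    m=cv2.moments(h.astype(np.float32)); A=m["m00"]
    return np.array([m["m10"]/A,m["m01"]/A]),np.array([m["mu20"],m["mu11"],m["mu02"]])/A,A
def meas(mask):
    m=cv2.moments(mask.astype(np.uint8),True);A=m["m00"]
    return np.array([m["m10"]/A,m["m01"]/A]),np.array([m["mu20"],m["mu11"],m["mu02"]])/A,A
def fit(obs,kind,z):
    "obs: list of (cal,mask)"
    M=[(c,meas(k)) for c,k in obs]
    best=None
    p0=ray(M[0][1][0],M[0][0],z+12)
    for y0 in ([0] if kind=="round" else np.arange(0,np.pi,np.pi/6)):
        def f(v):
            e=0
            for c,(g,s,A) in M:
                G,T,B=render(c,kind,p0[0]+v[0]*10,p0[1]+v[1]*10,v[2],z)
                e+=((G-g)**2).sum()+(0 if kind=="round" else 20*(((T/np.sqrt(T[0]*T[2])-s/np.sqrt(s[0]*s[2])))**2).sum())
            return e
        r=minimize(f,[0,0,y0],method="Nelder-Mead",options=dict(xatol=1e-4,fatol=1e-6,maxiter=600))
        if best is None or r.fun<best.fun: best=r
    v=best.x
    yaw=(v[2]+np.pi/2)%np.pi-np.pi/2
    return p0[0]+10*v[0],p0[1]+10*v[1],yaw,best.fun
E
cat > m.py <<'E'
from h import *
f={n:robot.grab_frame(n) for n in("top","side")}
c={n:robot.get_calibration(n) for n in f}
near={"olive_bar":(375,224),"charcoal_bar":(307,178),"cream_bar":(380,190),"terracotta_round":(340,219),"blue_bar":(300,211),"honey_round":(344,185),"board":(195,203)}
nears={"olive_bar":(312,271),"charcoal_bar":(324,211),"cream_bar":(352,264),"terracotta_round":(299,242),"blue_bar":(288,215),"honey_round":(338,237),"board":(259,167)}
for q in near:
    o={}
    for n in f:
        L=robot.silhouettes(n,q); t=(near if n=="top" else nears)[q]
        for d in L:
            g,_,A=meas(d["region"])
            if np.hypot(*(g-t))<12: o[n]=(c[n],d["region"]);break
    k="board" if q=="board" else "round" if "round" in q else "bar"
    z=0 if k=="board" else 18
    for nm,ob in [("top",[o["top"]] if "top" in o else 0),("side",[o["side"]] if "side" in o else 0),("both",list(o.values()) if len(o)==2 else 0)]:
        if ob: print(q,nm,np.round(fit(ob,k,z),3),[int(meas(x[1])[2]) for x in ob],[int(render(x[0],k,*fit(ob,k,z)[:3],z)[2]) for x in ob])
a=f["top"][140:265,160:410]
cv2.imwrite("pics/crop.png",cv2.resize(a,None,fx=3.2,fy=3.2,interpolation=cv2.INTER_CUBIC)[:,:,::-1])
E
python3 m.py
```

```text
olive_bar side [ 4.37773e+02 -3.08552e+02 -4.20000e-02  2.02000e-01] [675] [783]
charcoal_bar top [ 5.77110e+02 -1.11467e+02  2.00000e-03  6.30000e-02] [420] [467]
charcoal_bar side [ 5.70480e+02 -1.15265e+02 -7.20000e-02  2.16000e-01] [469] [519]
charcoal_bar both [ 5.74407e+02 -1.12089e+02 -9.00000e-03  2.57200e+00] [420, 469] [467, 516]
cream_bar top [ 5.40670e+02 -3.21753e+02 -1.40000e-02  1.08000e-01] [444] [509]
cream_bar side [ 5.35645e+02 -3.24067e+02 -1.04000e-01  1.81000e-01] [648] [751]
cream_bar both [ 5.38226e+02 -3.22398e+02 -3.50000e-02  1.94900e+00] [444, 648] [509, 747]
terracotta_round top [ 456.017 -203.197   -0.       0.   ] [272] [272]
terracotta_round side [ 4.50380e+02 -2.06639e+02 -2.20000e-02  0.00000e+00] [298] [345]
terracotta_round both [ 4.53346e+02 -2.04093e+02  9.90000e-02  2.23300e+00] [272, 298] [272, 343]
blue_bar top [ 4.75423e+02 -9.17260e+01 -3.02000e-01  1.00000e-02] [443] [473]
blue_bar side [ 4.7415e+02 -9.5500e+01 -6.9000e-02  3.2600e-01] [496] [532]
blue_bar both [ 4.75096e+02 -9.28040e+01 -2.55000e-01  1.17200e+00] [443, 496] [472, 518]
honey_round top [ 559.047 -217.42     0.       0.   ] [255] [269]
board top [5.10126e+02 2.14757e+02 2.55000e-01 1.00000e-03] [3832] [3923]
board side [5.06514e+02 2.08273e+02 2.45000e-01 2.00000e-03] [1878] [1957]
board both [5.09183e+02 2.13732e+02 2.56000e-01 1.11200e+00] [3832, 1878] [3925, 1937]
```

View pics/crop.png

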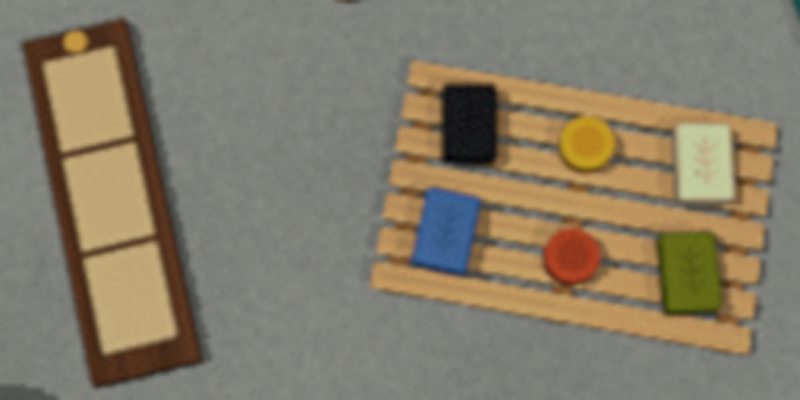

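The crop confirms the meant bars: olive at (690,272), charcoal (470,123), cream (705,162) and terracotta (572,256). The stud is at the upper end of the board, which is world +x. Next I'll get olive's pose from the top camera and work out the shifts.

```bash
python3 - <<'E'
from h import *
f=robot.grab_frame("top"); c=robot.get_calibration("top")
for d in robot.silhouettes("top","olive_bar"): print(d["p"],meas(d["region"])[0],meas(d["region"])[2])
a=f.astype(int); m=(a[:,:,1]>a[:,:,0]+8)&(a[:,:,1]>a[:,:,2]+30); m[:200]=0;m[250:]=0;m[:,:355]=0;m[:,400:]=0
n,l,st,ce=cv2.connectedComponentsWithStats(m.astype(np.uint8)); i=1+st[1:,4].argmax(); m=l==i
print(st[i],fit([(c,m)],"bar",18)); 
cs=robot.get_calibration("side"); robot.grab_frame("side")
for d in robot.silhouettes("side","olive_bar"):
    if np.hypot(*(meas(d["region"])[0]-(312,271)))<12: print("both",fit([(c,m),(cs,d["region"])],"bar",18)); break
# paper outlines, top
h=cv2.cvtColor(f,cv2.COLOR_RGB2HSV); p=((h[:,:,0]>10)&(h[:,:,0]<28)&(h[:,:,1]>50)&(h[:,:,2]>140)).astype(np.uint8); p[:,230:]=0;p[:,:165]=0;p[:145]=0;p[265:]=0
n,l,st,ce=cv2.connectedComponentsWithStats(p)
for i in range(1,n):
    if st[i,4]>150: print(st[i,4],ce[i],ray(ce[i],c,16))
print(robot.read_state()["position"],robot.read_state()["orientation"])
E
```

```text
0.77 [373.5511811  279.64370079] 508.0
[373 234   6   2   6] (np.float64(413.69051709434285), np.float64(-307.5745911356759), np.float64(-1.5639549349257225), np.float64(101.74766421390332))
both (np.float64(427.07311815077514), np.float64(-309.44854195007053), np.float64(-1.4990597629503588), np.float64(150.13056310117315))
691 [186.79160637 169.51230101] [604.02990852 238.32667641  16.        ]
682 [193.50733138 201.08504399] [508.57473518 213.17683304  16.        ]
716 [200.22346369 232.51955307] [416.5474692  188.84469164  16.        ]
[258.98855662 623.33435546 231.29009322] [ 3.14156560e+00 -2.35978051e-05  2.74775468e+00]
```

```bash
python3 - <<'E'
from h import *
f=robot.grab_frame("top"); c=robot.get_calibration("top")
g0=cv2.GC_PR_BGD
def gc(t):
    s=4;y0,x0=t[1]-28,t[0]-24
    a=cv2.resize(f[y0:y0+56,x0:x0+48],None,fx=s,fy=s,interpolation=cv2.INTER_CUBIC)
    m=np.full(a.shape[:2],cv2.GC_BGD,np.uint8)
    cv2.circle(m,(24*s,28*s),18*s,int(cv2.GC_PR_BGD),-1);cv2.circle(m,(24*s,28*s),12*s,int(cv2.GC_PR_FGD),-1);cv2.circle(m,(24*s,28*s),7*s,int(cv2.GC_FGD),-1)
    cv2.grabCut(np.ascontiguousarray(a[:,:,::-1]),m,None,np.zeros((1,65)),np.zeros((1,65)),6,cv2.GC_INIT_WITH_MASK)
    k=((m==1)|(m==3)).astype(np.uint8); k=cv2.morphologyEx(k,cv2.MORPH_OPEN,np.ones((9,9),np.uint8))
    n,l,st,_=cv2.connectedComponentsWithStats(k);k=l==1+st[1:,4].argmax()
    cc=dict(c);cc["fx"]*=s;cc["fy"]*=s;cc["cx"]=(c["cx"]+.5-x0)*s-.5;cc["cy"]=(c["cy"]+.5-y0)*s-.5
    return cc,k
for q,t in {"olive":(375,225),"charcoal":(307,178),"cream":(380,191)}.items():
    cc,k=gc(t); r=fit([(cc,k)],"bar",18); print(q,np.round(r,3),meas(k)[2]/16,render(c,"bar",*r[:3],18)[2])
E
```

```text
olive [ 4.41799e+02 -3.08876e+02  2.26000e-01  2.28000e-01] 544.3125 521.957511855755
charcoal [ 5.77290e+02 -1.12227e+02  1.40000e-02  7.30000e-02] 458.0625 468.4971153230872
cream [ 5.43282e+02 -3.24341e+02  4.10000e-02  3.10000e-02] 419.375 510.9412548439577
```

Request:
carry_out([
  {"xyz": [-40,30,0],"dr": [0,0,0]},
])

```text
schema error: expected keys xyz, dr, hand
```

Request:
carry_out([
  {"xyz": [0,0,0],"dr": [0,0,-0.13],"hand": 85},
  {"xyz": [0,0,0],"dr": [0,0,-0.13],"hand": 85},
  {"xyz": [0,0,0],"dr": [0,0,-0.134],"hand": 85},
  {"xyz": [-18,-42.3,0],"dr": [0,0,0],"hand": 85},
  {"xyz": [-18,-42.3,0],"dr": [0,0,0],"hand": 85},
  {"xyz": [-18,-42.3,0],"dr": [0,0,0],"hand": 85},
  {"xyz": [-18,-42.3,0],"dr": [0,0,0],"hand": 85},
  {"xyz": [-18,-42.3,0],"dr": [0,0,0],"hand": 85},
  {"xyz": [-18,-42.3,0],"dr": [0,0,0],"hand": 85},
  {"xyz": [-18,-42.3,0],"dr": [0,0,0],"hand": 85},
  {"xyz": [-18,-42.3,0],"dr": [0,0,0],"hand": 85},
  {"xyz": [-18,-42.3,0],"dr": [0,0,0],"hand": 85},
  {"xyz": [-18,-42.3,0],"dr": [0,0,0],"hand": 85},
], newtons=40)

```text
clock: 2.45
position: [439.6, 198.7, 231.7]
orientation: [3.141, 0.001, -3.141]
contact_force: [1.8, 0.4, 0.8]
opening: 84.6
grasp_force: 0.0
```

Request:
carry_out([
  {"xyz": [0,-46,11],"dr": [0,0,0],"hand": 85},
  {"xyz": [0,-46,11],"dr": [0,0,0],"hand": 85},
  {"xyz": [0,-46,11],"dr": [0,0,0],"hand": 85},
  {"xyz": [0,-46,11],"dr": [0,0,0],"hand": 85},
  {"xyz": [0,-46,11],"dr": [0,0,0],"hand": 85},
  {"xyz": [0,-46,11],"dr": [0,0,0],"hand": 85},
  {"xyz": [0,-46,11],"dr": [0,0,0],"hand": 85},
  {"xyz": [0,-46,11],"dr": [0,0,0],"hand": 85},
  {"xyz": [0,-46,11],"dr": [0,0,0],"hand": 85},
  {"xyz": [0,-46,11],"dr": [0,0,0],"hand": 85},
  {"xyz": [0,-46,11],"dr": [0,0,0],"hand": 85},
  {"xyz": [0,0,0],"dr": [0,0,0],"hand": 85},
  {"xyz": [0,0,0],"dr": [0,0,0],"hand": 85},
])

```text
clock: 3.75
position: [438.6, -306.3, 109.8]
orientation: [3.14, -0.001, 3.139]
contact_force: [0.0, 0.8, 0.3]
opening: 85.2
grasp_force: 0.0
```

```bash
cat > v.py <<'E'
import sys
from h import *
n,x0,x1,y0,y1,o=sys.argv[1],*map(int,sys.argv[2:6]),sys.argv[6]
f=robot.grab_frame(n); a=f[y0:y1,x0:x1]; k=min(800/(x1-x0),600/(y1-y0)); 
cv2.imwrite(o,cv2.resize(a,None,fx=k,fy=k,interpolation=cv2.INTER_CUBIC)[:,:,::-1]); print(k)
s=robot.read_state(); c=robot.get_calibration(n); print("tcp px",(proj(s["position"],c)-[x0,y0])*k)
E
python3 v.py side 220 420 180 320 pics/s1.png
```

```text
4.0
tcp px [[372.06001141 259.71203657]]
```

View pics/s1.png

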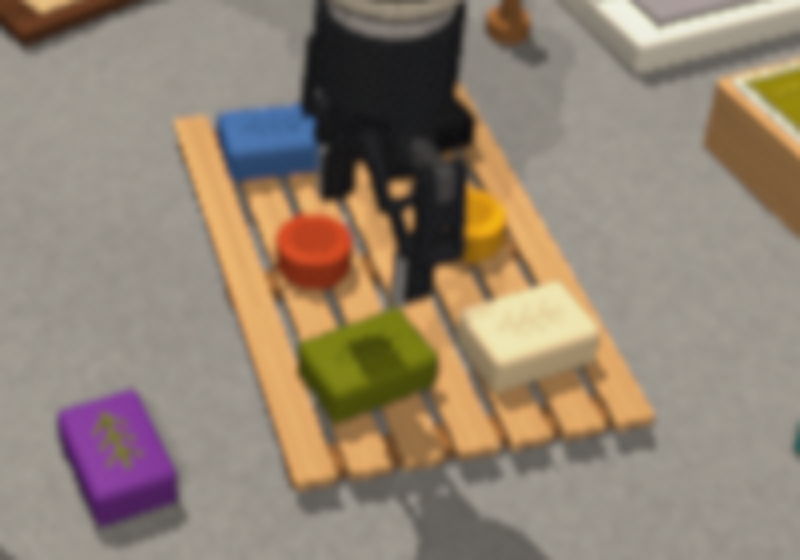

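The picture shows the fingers above the olive bar, whose bottom front edge runs from (342,418) to (436,378). I'll get its yaw and corner positions from the top face corners.

```bash
python3 - <<'E'
from h import *
c=robot.get_calibration("side")
for nm,Q in {"olive":[(300,350),(396,310),(438,352),(340,394)],"cream":[(463,320),(556,284),(599,330),(500,362)]}.items():
    P=np.array([ray((u/4+220,v/4+180),c,46)[:2] for u,v in Q])
    print(nm,P.mean(0),[np.arctan2(*(P[b]-P[a])[::-1]) for a,b in((0,1),(3,2))])
s=robot.read_state();T=R.from_euler("xyz",s["orientation"]).as_matrix()
for y in(-42,42):print((proj(s["position"]+T@[0,y,-13],c)-[220,180])*4)
E
```

```text
olive [ 437.2332528  -312.49168457] [np.float64(0.11708670108582049), np.float64(0.11081123872311748)]
cream [ 534.52959342 -329.22931483] [np.float64(0.07711008200540397), np.float64(-0.002334624479752944)]
[[408.95198912 290.99159822]]
[[340.19091144 196.62535092]]
```

Request:
carry_out([
  {"xyz": [0,-2.5,0],"dr": [0,0,-0.11],"hand": 85},
  {"xyz": [0,0,30],"dr": [0,0,0],"hand": 85},
  {"xyz": [0,0,30],"dr": [0,0,0],"hand": 85},
  {"xyz": [0,0,20],"dr": [0,0,0],"hand": 85},
  {"xyz": [0,0,13],"dr": [0,0,0],"hand": 85},
  {"xyz": [0,0,0],"dr": [0,0,0],"hand": 85},
  {"xyz": [0,0,0],"dr": [0,0,0],"hand": 40},
  {"xyz": [0,0,0],"dr": [0,0,0],"hand": 40},
  {"xyz": [0,0,0],"dr": [0,0,0],"hand": 40},
  {"xyz": [0,0,0],"dr": [0,0,0],"hand": 40},
  {"xyz": [0,0,0],"dr": [0,0,0],"hand": 40},
  {"xyz": [0,0,0],"dr": [0,0,0],"hand": 40},
], newtons=40)

```text
clock: 5.0
position: [440.7, -309.2, 19.2]
orientation: [-3.139, 0.003, -3.032]
contact_force: [-0.5, 1.2, 6.3]
opening: 49.6
grasp_force: 42.0
```

Request:
carry_out([
  {"xyz": [0,0,-20],"dr": [0,0,0],"hand": 40},
  {"xyz": [0,0,-35],"dr": [0,0,0],"hand": 40},
  {"xyz": [0,0,-35],"dr": [0,0,-0.145],"hand": 40},
  {"xyz": [-22.4,37.45,0],"dr": [0,0,0],"hand": 40},
  {"xyz": [-22.4,37.45,0],"dr": [0,0,0],"hand": 40},
  {"xyz": [-22.4,37.45,0],"dr": [0,0,0],"hand": 40},
  {"xyz": [-22.4,37.45,0],"dr": [0,0,0],"hand": 40},
  {"xyz": [-22.4,37.45,0],"dr": [0,0,0],"hand": 40},
  {"xyz": [-22.4,37.45,0],"dr": [0,0,0],"hand": 40},
  {"xyz": [-22.4,37.45,0],"dr": [0,0,0],"hand": 40},
  {"xyz": [-22.4,37.45,0],"dr": [0,0,0],"hand": 40},
  {"xyz": [-22.4,37.45,0],"dr": [0,0,0],"hand": 40},
  {"xyz": [-22.4,37.45,0],"dr": [0,0,0],"hand": 40},
  {"xyz": [-22.4,37.45,0],"dr": [0,0,0],"hand": 40},
  {"xyz": [-22.4,37.45,0],"dr": [0,0,0],"hand": 40},
  {"xyz": [-22.4,37.45,0],"dr": [0,0,0],"hand": 40},
  {"xyz": [0,0,30],"dr": [0,0,0],"hand": 40},
  {"xyz": [0,0,0],"dr": [0,0,0],"hand": 40},
  {"xyz": [0,0,0],"dr": [0,0,0],"hand": 40},
])

```text
clock: 6.9
position: [596.6, 235.9, 76.0]
orientation: [-3.141, -0.004, -2.886]
contact_force: [-0.4, 0.2, -0.4]
opening: 49.7
grasp_force: 41.6
```

```bash
python3 v.py side 190 350 110 230 pics/s2.png
```

```text
5.0
tcp px [[462.11134257 149.45680162]]
```

View pics/s2.png

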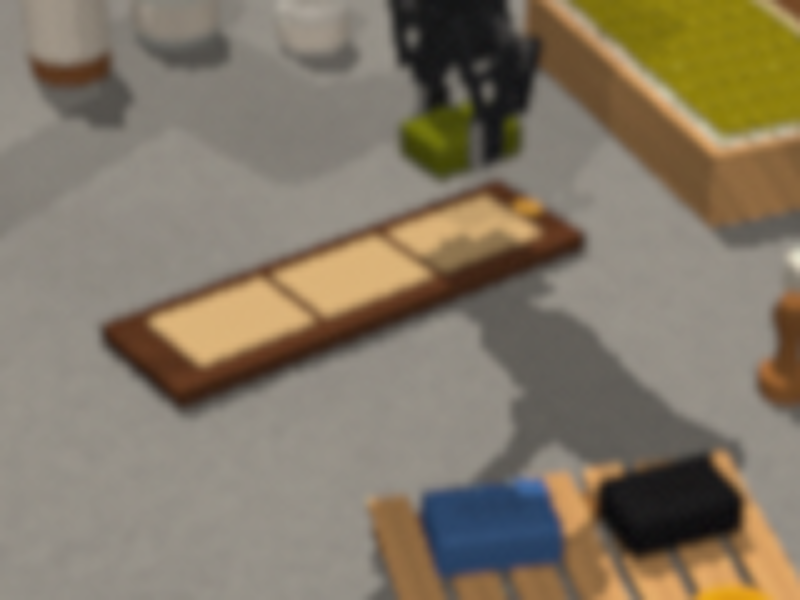

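The side picture shows olive held above the stud paper. I read the paper corners as stud paper (386,234),(485,194),(543,233),(448,272), middle (272,270),(375,234),(435,272),(322,318), and far (148,324),(254,279),(316,320),(204,366).

```bash
python3 - <<'E'
from h import *
c=robot.get_calibration("side")
for Q in [[(386,234),(485,194),(543,233),(448,272)],[(272,270),(375,234),(435,272),(322,318)],[(148,324),(254,279),(316,320),(204,366)]]:
    P=np.array([ray((u/5+190,v/5+110),c,16)[:2] for u,v in Q]); print(P.mean(0))
f=robot.grab_frame("top"); r=robot.silhouettes("top","olive_bar"); ct=robot.get_calibration("top")
s=robot.read_state();print(s["position"])
for n,cc in(("top",ct),("side",c)):
    robot.grab_frame(n)
    for d in robot.silhouettes(n,"olive_bar"):
        g=meas(d["region"]); print(n,d["p"],g[0],g[2],ray(g[0],cc,s["position"][2]+13)[:2])
E
```

```text
[598.43189672 229.72258923]
[506.26334853 209.33075835]
[413.08492448 181.84351188]
[598.72949614 235.82741618  78.50036232]
top 0.75 [373.41538462 279.93626374] 455.0 [ 284.18213881 -285.66758965]
top 0.63 [190.08108108 170.10810811] 37.0 [578.77876597 212.11892011]
side 0.68 [279.58851675 137.43062201] 209.0 [584.78407583 230.19543473]
```

Request:
carry_out([
  {"xyz": [-0.6,-1.7,25],"dr": [0,0,0],"hand": 40},
  {"xyz": [0,0,20],"dr": [0,0,0],"hand": 40},
  {"xyz": [0,0,10],"dr": [0,0,0],"hand": 40},
  {"xyz": [0,0,3],"dr": [0,0,0],"hand": 40},
  {"xyz": [0,0,0],"dr": [0,0,0],"hand": 40},
  {"xyz": [0,0,0],"dr": [0,0,0],"hand": 40},
])

```text
clock: 7.85
position: [600.0, 235.3, 20.4]
orientation: [3.141, 0.002, -2.886]
contact_force: [0.1, 0.7, -1.2]
opening: 49.6
grasp_force: 41.7
```

Request:
carry_out([
  {"xyz": [0,0,2],"dr": [0,0,0],"hand": 40},
  {"xyz": [0,0,0],"dr": [0,0,0],"hand": 40},
  {"xyz": [0,0,0],"dr": [0,0,0],"hand": 85},
  {"xyz": [0,0,0],"dr": [0,0,0],"hand": 85},
  {"xyz": [0,0,0],"dr": [0,0,0],"hand": 85},
  {"xyz": [0,0,0],"dr": [0,0,0],"hand": 85},
  {"xyz": [0,0,-20],"dr": [0,0,0],"hand": 85},
  {"xyz": [0,0,-35],"dr": [0,0,0],"hand": 85},
  {"xyz": [0,0,-35],"dr": [0,0,0],"hand": 85},
  {"xyz": [10,-45,0],"dr": [0,0,0],"hand": 85},
  {"xyz": [10,-45,0],"dr": [0,0,0],"hand": 85},
  {"xyz": [10,-45,0],"dr": [0,0,0],"hand": 85},
  {"xyz": [10,-45,0],"dr": [0,0,0],"hand": 85},
  {"xyz": [0,0,0],"dr": [0,0,0],"hand": 85},
])

```text
clock: 9.25
position: [605.9, 45.5, 107.5]
orientation: [-3.14, -0.0, -2.891]
contact_force: [0.3, -0.2, -0.9]
opening: 85.2
grasp_force: 0.0
```

```bash
python3 - <<'E'
from h import *
T=robot.grab_frame("top")[140:265,140:265]; S=robot.grab_frame("side")[130:200,200:325]
cv2.imwrite("pics/p1.png",np.vstack([cv2.resize(T,(400,400),interpolation=cv2.INTER_CUBIC)]+[])[:,:,::-1])
A=cv2.resize(T,(400,400),interpolation=cv2.INTER_CUBIC);B=cv2.resize(S,(400,224),interpolation=cv2.INTER_CUBIC)
B=np.vstack([B,np.zeros((176,400,3),np.uint8)]); cv2.imwrite("pics/p1.png",np.hstack([A,B])[:,:,::-1])
print(robot.read_state()["position"])
E
```

```text
[605.85991686  49.59865401 107.40783138]
```

View pics/p1.png

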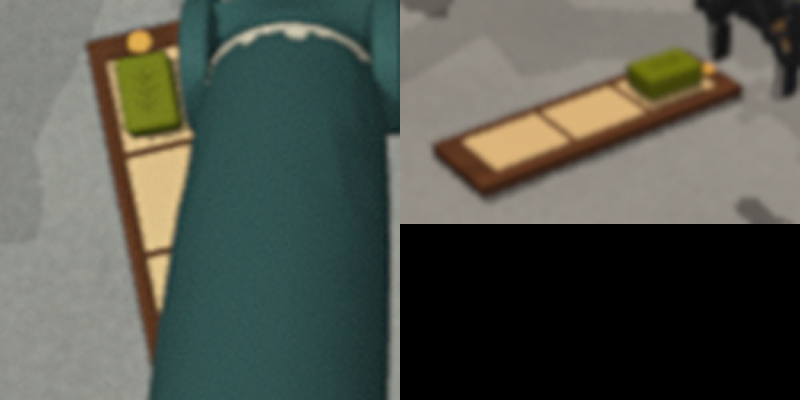

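Request:
carry_out([
  {"xyz": [18,-37.4,0],"dr": [0,0,0],"hand": 85},
  {"xyz": [18,-37.4,0],"dr": [0,0,0],"hand": 85},
  {"xyz": [18,-37.4,0],"dr": [0,0,0],"hand": 85},
  {"xyz": [18,-37.4,0],"dr": [0,0,0],"hand": 85},
  {"xyz": [0,0,0],"dr": [0,0,0.125],"hand": 85},
  {"xyz": [0,0,0],"dr": [0,0,0.125],"hand": 85},
  {"xyz": [0,0,0],"dr": [0,0,0],"hand": 85},
  {"xyz": [0,0,0],"dr": [0,0,0],"hand": 85},
])

```text
clock: 10.15
position: [574.2, -111.0, 107.2]
orientation: [3.141, -0.0, -3.132]
contact_force: [0.1, -0.1, -0.2]
opening: 84.9
grasp_force: 0.0
```

```bash
cat > b.py <<'E'
# where each bar lies relative to its paper, each camera on its own
from h import *
import sys
F={n:robot.grab_frame(n) for n in("top","side")}
for n in F:
    c=robot.get_calibration(n)
    for q in ["board"]+sys.argv[1:]:
        for d in robot.silhouettes(n,q):
            g=meas(d["region"]); k="board" if q=="board" else "round" if "round" in q else "bar"
            z={"board":0,"bar":16.5,"round":44.5}[k]
            if ray(g[0],c,z)[1]<80: continue
            r=fit([(c,d["region"])],k,z)
            if q=="board": bd=r
            dl=R.from_euler("z",-bd[2]).apply([r[0]-bd[0],r[1]-bd[1],0])
            print(n,q,round(d["p"],2),int(g[2]),np.round(r,3),"in board",np.round(dl[:2],1),round(r[2]-bd[2],3)); break
T=cv2.resize(F["top"][145:265,160:230],(350,600),interpolation=cv2.INTER_CUBIC);S=cv2.resize(F["side"][130:200,205:315],(440,280),interpolation=cv2.INTER_CUBIC)
cv2.imwrite("pics/b%d.png"%len(sys.argv),np.hstack([T,np.vstack([S,np.zeros((320,440,3),np.uint8)])])[:,:,::-1])
print(robot.read_state()["position"])
E
python3 b.py olive_bar
```

```text
top board 0.72 3332 [4.92570e+02 2.09426e+02 2.78000e-01 1.58000e-01] in board [0. 0.] 0.0
top olive_bar 0.87 451 [6.02289e+02 2.38042e+02 2.63000e-01 3.30000e-02] in board [113.4  -2.6] -0.015
side board 0.92 1584 [4.86214e+02 1.98954e+02 1.68000e-01 4.00000e-03] in board [0. 0.] 0.0
side olive_bar 0.73 286 [5.95602e+02 2.29827e+02 1.09000e-01 1.08000e-01] in board [113.   12.2] -0.059
[ 573.99725754 -111.79581367  107.288911  ]
```

View pics/b2.png

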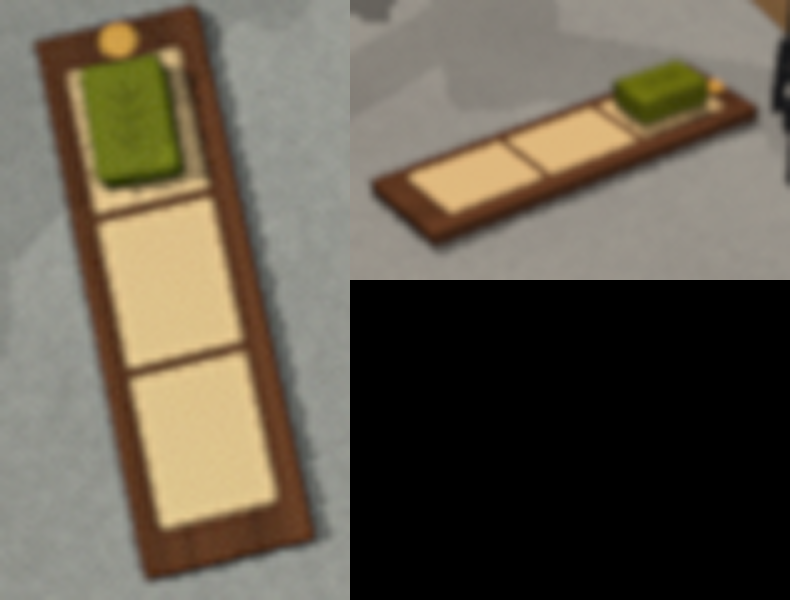

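Olive lies centred on the stud paper, within about 1 mm in the top camera's own frame. Next is charcoal.

Request:
carry_out([
  {"xyz": [-0.9,-1.2,30],"dr": [0,0,0],"hand": 85},
  {"xyz": [0,0,30],"dr": [0,0,0],"hand": 85},
  {"xyz": [0,0,20],"dr": [0,0,0],"hand": 85},
  {"xyz": [0,0,7],"dr": [0,0,0],"hand": 85},
  {"xyz": [0,0,0],"dr": [0,0,0],"hand": 85},
  {"xyz": [0,0,0],"dr": [0,0,0],"hand": 40},
  {"xyz": [0,0,0],"dr": [0,0,0],"hand": 40},
  {"xyz": [0,0,0],"dr": [0,0,0],"hand": 40},
  {"xyz": [0,0,0],"dr": [0,0,0],"hand": 40},
  {"xyz": [0,0,0],"dr": [0,0,0],"hand": 40},
  {"xyz": [0,0,0],"dr": [0,0,0],"hand": 40},
])

```text
clock: 11.55
position: [576.3, -113.8, 22.1]
orientation: [-3.141, 0.003, -3.136]
contact_force: [0.6, 0.5, 6.7]
opening: 49.5
grasp_force: 43.4
```

Request:
carry_out([
  {"xyz": [0,0,-20],"dr": [0,0,0],"hand": 40},
  {"xyz": [0,0,-35],"dr": [0,0,-0.125],"hand": 40},
  {"xyz": [0,0,-30],"dr": [0,0,-0.125],"hand": 40},
  {"xyz": [8.7,36.7,0],"dr": [0,0,0],"hand": 40},
  {"xyz": [8.7,36.7,0],"dr": [0,0,0],"hand": 40},
  {"xyz": [8.7,36.7,0],"dr": [0,0,0],"hand": 40},
  {"xyz": [8.7,36.7,0],"dr": [0,0,0],"hand": 40},
  {"xyz": [8.7,36.7,0],"dr": [0,0,0],"hand": 40},
  {"xyz": [8.7,36.7,0],"dr": [0,0,0],"hand": 40},
  {"xyz": [8.7,36.7,0],"dr": [0,0,0],"hand": 40},
  {"xyz": [8.7,36.7,0],"dr": [0,0,0],"hand": 40},
  {"xyz": [8.7,36.7,0],"dr": [0,0,0],"hand": 40},
  {"xyz": [0,0,30],"dr": [0,0,0],"hand": 40},
  {"xyz": [0,0,0],"dr": [0,0,0],"hand": 40},
  {"xyz": [0,0,0],"dr": [0,0,0],"hand": 40},
  {"xyz": [0,0,0],"dr": [0,0,0],"hand": 40},
])

```text
clock: 13.15
position: [416.4, 186.0, 76.1]
orientation: [-3.142, 0.001, -2.887]
contact_force: [-0.4, -0.9, -0.6]
opening: 48.9
grasp_force: 42.6
```

Request:
carry_out([
  {"xyz": [0,0,25],"dr": [0,0,0],"hand": 40},
  {"xyz": [0,0,20],"dr": [0,0,0],"hand": 40},
  {"xyz": [0,0,8],"dr": [0,0,0],"hand": 40},
  {"xyz": [0,0,2],"dr": [0,0,0],"hand": 40},
  {"xyz": [0,0,0],"dr": [0,0,0],"hand": 40},
  {"xyz": [0,0,0],"dr": [0,0,0],"hand": 40},
])

```text
clock: 13.75
position: [416.9, 186.7, 21.4]
orientation: [3.141, 0.002, -2.887]
contact_force: [-1.1, -0.2, -0.5]
opening: 49.0
grasp_force: 42.8
```

Request:
carry_out([
  {"xyz": [0,0,1.5],"dr": [0,0,0],"hand": 40},
  {"xyz": [0,0,0],"dr": [0,0,0],"hand": 40},
  {"xyz": [0,0,0],"dr": [0,0,0],"hand": 85},
  {"xyz": [0,0,0],"dr": [0,0,0],"hand": 85},
  {"xyz": [0,0,0],"dr": [0,0,0],"hand": 85},
  {"xyz": [0,0,0],"dr": [0,0,0],"hand": 85},
  {"xyz": [0,0,-20],"dr": [0,0,0],"hand": 85},
  {"xyz": [0,0,-35],"dr": [0,0,0],"hand": 85},
  {"xyz": [0,0,-32],"dr": [0,0,0],"hand": 85},
])

```text
clock: 14.65
position: [414.9, 186.2, 106.2]
orientation: [-3.141, -0.002, -2.886]
contact_force: [0.1, 0.1, -0.3]
opening: 85.1
grasp_force: 0.0
```

Request:
carry_out([
  {"xyz": [0.8,-43.7,0],"dr": [0,0,0],"hand": 85},
  {"xyz": [0.8,-43.7,0],"dr": [0,0,0],"hand": 85},
  {"xyz": [0.8,-43.7,0],"dr": [0,0,0],"hand": 85},
  {"xyz": [0.8,-43.7,0],"dr": [0,0,0],"hand": 85},
  {"xyz": [0.8,-43.7,0],"dr": [0,0,0],"hand": 85},
  {"xyz": [0.8,-43.7,0],"dr": [0,0,0],"hand": 85},
  {"xyz": [0.8,-43.7,0],"dr": [0,0,0],"hand": 85},
  {"xyz": [0.8,-43.7,0],"dr": [0,0,0],"hand": 85},
  {"xyz": [0.8,-43.7,0],"dr": [0,0,0],"hand": 85},
  {"xyz": [0.8,-43.7,0],"dr": [0,0,0],"hand": 85},
  {"xyz": [0.8,-43.7,0],"dr": [0,0,0],"hand": 85},
  {"xyz": [0.8,-43.7,0],"dr": [0,0,0],"hand": 85},
  {"xyz": [0,0,0],"dr": [0,0,0.11],"hand": 85},
  {"xyz": [0,0,0],"dr": [0,0,0.105],"hand": 85},
  {"xyz": [0,0,0],"dr": [0,0,0],"hand": 85},
  {"xyz": [0,0,0],"dr": [0,0,0],"hand": 85},
])

```text
clock: 16.25
position: [538.5, -323.2, 105.4]
orientation: [3.141, -0.001, -3.099]
contact_force: [-0.7, 0.6, -0.5]
opening: 85.2
grasp_force: 0.0
```

```bash
python3 b.py olive_bar charcoal_bar
```

```text
top board 0.86 2737 [5.04483e+02 2.11833e+02 3.00000e-01 3.55000e-01] in board [0. 0.] 0.0
top olive_bar 0.91 457 [6.01109e+02 2.37845e+02 2.04000e-01 2.00000e-03] in board [100.   -3.8] -0.097
top charcoal_bar 0.57 443 [4.18053e+02 1.87770e+02 2.60000e-01 5.10000e-02] in board [-89.7   2.6] -0.04
side board 0.94 1381 [5.03103e+02 1.95541e+02 2.07000e-01 1.50000e-02] in board [0. 0.] 0.0
side olive_bar 0.64 297 [5.95048e+02 2.29804e+02 1.95000e-01 8.40000e-02] in board [97.  14.7] -0.012
side charcoal_bar 0.63 281 [4.09563e+02 1.84683e+02 2.25000e-01 1.48000e-01] in board [-93.8   8.6] 0.018
[ 538.80081256 -323.22243724  105.89056576]
```

View pics/b3.png

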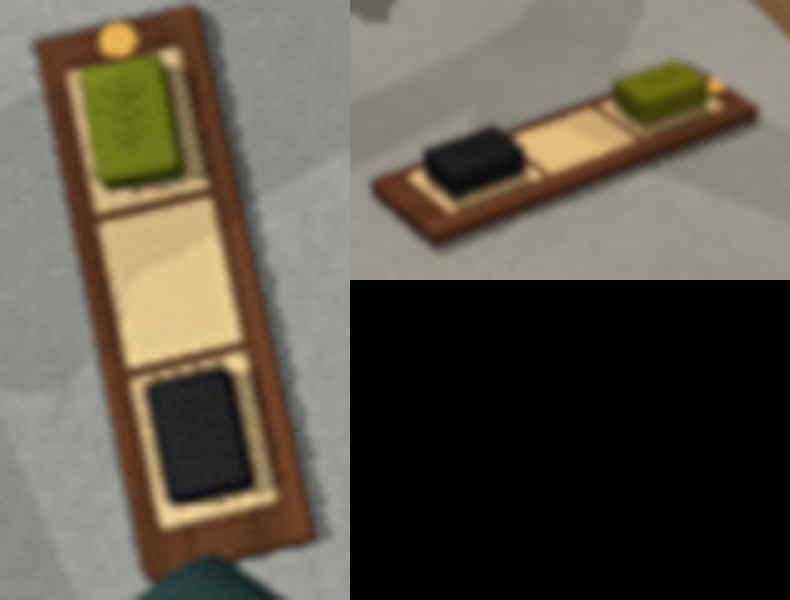

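Charcoal sits centred on the far paper. Next is cream.

Request:
carry_out([
  {"xyz": [-0.7,0.5,30],"dr": [0,0,0],"hand": 85},
  {"xyz": [0,0,30],"dr": [0,0,0],"hand": 85},
  {"xyz": [0,0,18],"dr": [0,0,0],"hand": 85},
  {"xyz": [0,0,7],"dr": [0,0,0],"hand": 85},
  {"xyz": [0,0,0],"dr": [0,0,0],"hand": 85},
  {"xyz": [0,0,0],"dr": [0,0,0],"hand": 40},
  {"xyz": [0,0,0],"dr": [0,0,0],"hand": 40},
  {"xyz": [0,0,0],"dr": [0,0,0],"hand": 40},
  {"xyz": [0,0,0],"dr": [0,0,0],"hand": 40},
  {"xyz": [0,0,0],"dr": [0,0,0],"hand": 40},
  {"xyz": [0,0,0],"dr": [0,0,0],"hand": 40},
])

```text
clock: 17.75
position: [540.9, -323.8, 22.8]
orientation: [-3.14, 0.003, -3.101]
contact_force: [-0.6, 0.1, 6.1]
opening: 49.7
grasp_force: 41.8
```

Request:
carry_out([
  {"xyz": [0,0,-20],"dr": [0,0,0],"hand": 40},
  {"xyz": [0,0,-35],"dr": [0,0,-0.11],"hand": 40},
  {"xyz": [0,0,-30],"dr": [0,0,-0.103],"hand": 40},
  {"xyz": [-8.7,43.7,0],"dr": [0,0,0],"hand": 40},
  {"xyz": [-8.7,43.7,0],"dr": [0,0,0],"hand": 40},
  {"xyz": [-8.7,43.7,0],"dr": [0,0,0],"hand": 40},
  {"xyz": [-8.7,43.7,0],"dr": [0,0,0],"hand": 40},
  {"xyz": [-8.7,43.7,0],"dr": [0,0,0],"hand": 40},
  {"xyz": [-8.7,43.7,0],"dr": [0,0,0],"hand": 40},
  {"xyz": [-8.7,43.7,0],"dr": [0,0,0],"hand": 40},
  {"xyz": [-8.7,43.7,0],"dr": [0,0,0],"hand": 40},
  {"xyz": [-8.7,43.7,0],"dr": [0,0,0],"hand": 40},
  {"xyz": [-8.7,43.7,0],"dr": [0,0,0],"hand": 40},
  {"xyz": [-8.7,43.7,0],"dr": [0,0,0],"hand": 40},
  {"xyz": [-8.7,43.7,0],"dr": [0,0,0],"hand": 40},
  {"xyz": [0,0,30],"dr": [0,0,0],"hand": 40},
  {"xyz": [0,0,0],"dr": [0,0,0],"hand": 40},
  {"xyz": [0,0,0],"dr": [0,0,0],"hand": 40},
  {"xyz": [0,0,0],"dr": [0,0,0],"hand": 40},
])

```text
clock: 19.65
position: [509.5, 210.2, 76.5]
orientation: [-3.141, 0.0, -2.89]
contact_force: [0.6, -0.6, -1.9]
opening: 49.8
grasp_force: 41.7
```

Request:
carry_out([
  {"xyz": [0,0,15],"dr": [0,0,0],"hand": 40},
  {"xyz": [0,0,0],"dr": [0,0,0],"hand": 40},
])

```text
clock: 19.85
position: [508.2, 209.7, 59.4]
orientation: [-3.141, -0.002, -2.89]
contact_force: [-0.5, -0.4, -1.0]
opening: 49.3
grasp_force: 41.7
```

Request:
carry_out([
  {"xyz": [0,1,20],"dr": [0,0,0],"hand": 40},
  {"xyz": [0,0,14],"dr": [0,0,0],"hand": 40},
  {"xyz": [0,0,4],"dr": [0,0,0],"hand": 40},
  {"xyz": [0,0,0],"dr": [0,0,0],"hand": 40},
  {"xyz": [0,0,0],"dr": [0,0,0],"hand": 40},
])

```text
clock: 20.35
position: [509.2, 211.9, 22.9]
orientation: [3.142, 0.0, -2.889]
contact_force: [-0.5, 0.7, -0.1]
opening: 49.6
grasp_force: 41.7
```

Request:
carry_out([
  {"xyz": [0,0,2],"dr": [0,0,0],"hand": 40},
  {"xyz": [0,0,0],"dr": [0,0,0],"hand": 40},
  {"xyz": [0,0,0],"dr": [0,0,0],"hand": 85},
  {"xyz": [0,0,0],"dr": [0,0,0],"hand": 85},
  {"xyz": [0,0,0],"dr": [0,0,0],"hand": 85},
  {"xyz": [0,0,0],"dr": [0,0,0],"hand": 85},
  {"xyz": [0,0,-20],"dr": [0,0,0],"hand": 85},
  {"xyz": [0,0,-35],"dr": [0,0,0],"hand": 85},
  {"xyz": [0,0,-32],"dr": [0,0,0],"hand": 85},
])

```text
clock: 21.25
position: [508.4, 211.7, 108.4]
orientation: [-3.141, -0.001, -2.888]
contact_force: [0.4, 0.7, 0.4]
opening: 84.7
grasp_force: 0.0
```

Request:
carry_out([
  {"xyz": [15.7,-38.8,0],"dr": [0,0,0],"hand": 85},
  {"xyz": [15.7,-38.8,0],"dr": [0,0,0],"hand": 85},
  {"xyz": [15.7,-38.8,0],"dr": [0,0,0],"hand": 85},
  {"xyz": [15.7,-38.8,0],"dr": [0,0,0],"hand": 85},
  {"xyz": [15.7,-38.8,0],"dr": [0,0,0],"hand": 85},
  {"xyz": [15.7,-38.8,0],"dr": [0,0,0],"hand": 85},
  {"xyz": [15.7,-38.8,0],"dr": [0,0,0],"hand": 85},
  {"xyz": [15.7,-38.8,0],"dr": [0,0,0],"hand": 85},
  {"xyz": [15.7,-38.8,0],"dr": [0,0,0],"hand": 85},
  {"xyz": [15.7,-38.8,0],"dr": [0,0,0],"hand": 85},
  {"xyz": [0,0,0],"dr": [0,0,0],"hand": 85},
  {"xyz": [0,0,0],"dr": [0,0,0],"hand": 85},
  {"xyz": [0,0,0],"dr": [0,0,0],"hand": 85},
])

```text
clock: 22.55
position: [453.9, -202.2, 107.6]
orientation: [3.141, -0.0, -2.888]
contact_force: [0.5, 0.6, -0.8]
opening: 85.0
grasp_force: 0.0
```

```bash
python3 b.py olive_bar charcoal_bar cream_bar
```

```text
top board 0.68 2387 [5.01056e+02 2.10586e+02 2.94000e-01 2.35000e-01] in board [0. 0.] 0.0
top olive_bar 0.62 467 [6.00861e+02 2.37917e+02 1.95000e-01 5.00000e-03] in board [103.4  -2.7] -0.099
top charcoal_bar 0.94 506 [4.16944e+02 1.87406e+02 2.62000e-01 4.80000e-02] in board [-87.2   2.2] -0.032
top cream_bar 0.8 460 [5.10178e+02 2.15060e+02 6.10000e-02 3.40000e-02] in board [10.   1.6] -0.233
side board 0.55 816 [4.47397e+02 1.74581e+02 8.80000e-02 9.00000e-03] in board [0. 0.] 0.0
side olive_bar 0.7 173 [5.78594e+02 2.29841e+02 1.02800e+00 8.80000e-02] in board [135.5  43.6] 0.941
side charcoal_bar 0.78 342 [4.11237e+02 1.82449e+02 1.30000e-01 3.51000e-01] in board [-35.3  11. ] 0.042
side cream_bar 0.76 292 [5.05150e+02 2.08627e+02 9.10000e-02 5.70000e-02] in board [60.5 28.9] 0.003
[ 454.20872572 -202.7542617   107.84184633]
```

View pics/b4.png

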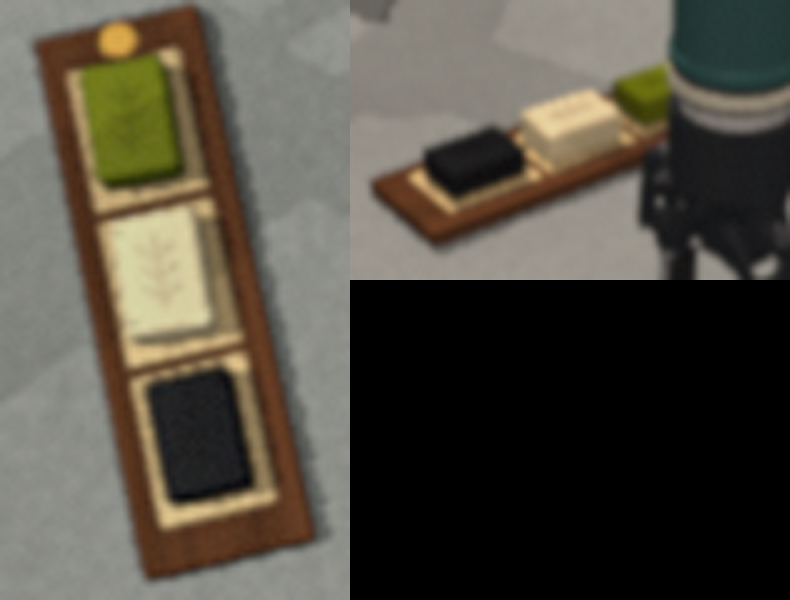

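Cream is well placed on the middle paper. Next is terracotta.

Request:
carry_out([
  {"xyz": [0.3,-1.3,30],"dr": [0,0,0],"hand": 85},
  {"xyz": [0,0,30],"dr": [0,0,0],"hand": 85},
  {"xyz": [0,0,20],"dr": [0,0,0],"hand": 85},
  {"xyz": [0,0,11.5],"dr": [0,0,0],"hand": 85},
  {"xyz": [0,0,0],"dr": [0,0,0],"hand": 85},
  {"xyz": [0,0,0],"dr": [0,0,0],"hand": 40},
  {"xyz": [0,0,0],"dr": [0,0,0],"hand": 40},
  {"xyz": [0,0,0],"dr": [0,0,0],"hand": 40},
  {"xyz": [0,0,0],"dr": [0,0,0],"hand": 40},
  {"xyz": [0,0,0],"dr": [0,0,0],"hand": 40},
  {"xyz": [0,0,0],"dr": [0,0,0],"hand": 40},
])

```text
clock: 24.15
position: [455.6, -205.2, 18.0]
orientation: [-3.139, 0.003, -2.888]
contact_force: [-0.4, -0.5, 7.0]
opening: 48.9
grasp_force: 41.8
```

Request:
carry_out([
  {"xyz": [0,0,-20],"dr": [0,0,0],"hand": 40},
  {"xyz": [0,0,-35],"dr": [0,0,0],"hand": 40},
  {"xyz": [0,0,-40],"dr": [0,0,0],"hand": 40},
  {"xyz": [-15.75,38.9,0],"dr": [0,0,0],"hand": 40},
  {"xyz": [-15.75,38.9,0],"dr": [0,0,0],"hand": 40},
  {"xyz": [-15.75,38.9,0],"dr": [0,0,0],"hand": 40},
  {"xyz": [-15.75,38.9,0],"dr": [0,0,0],"hand": 40},
  {"xyz": [-15.75,38.9,0],"dr": [0,0,0],"hand": 40},
  {"xyz": [-15.75,38.9,0],"dr": [0,0,0],"hand": 40},
  {"xyz": [-15.75,38.9,0],"dr": [0,0,0],"hand": 40},
  {"xyz": [-15.75,38.9,0],"dr": [0,0,0],"hand": 40},
  {"xyz": [-15.75,38.9,0],"dr": [0,0,0],"hand": 40},
  {"xyz": [-15.75,38.9,0],"dr": [0,0,0],"hand": 40},
  {"xyz": [0,0,20],"dr": [0,0,0],"hand": 40},
  {"xyz": [0,0,15],"dr": [0,0,0],"hand": 40},
  {"xyz": [0,0,0],"dr": [0,0,0],"hand": 40},
  {"xyz": [0,0,0],"dr": [0,0,0],"hand": 40},
  {"xyz": [0,0,0],"dr": [0,0,0],"hand": 40},
])

```text
clock: 25.95
position: [509.5, 210.9, 76.8]
orientation: [-3.142, 0.001, -2.89]
contact_force: [0.1, 0.7, -0.4]
opening: 48.4
grasp_force: 41.6
```

```bash
python3 v.py side 205 315 120 200 pics/s5.png
```

```text
7.2727272727272725
tcp px [[404.87156075 203.20201486]]
```

View pics/s5.png

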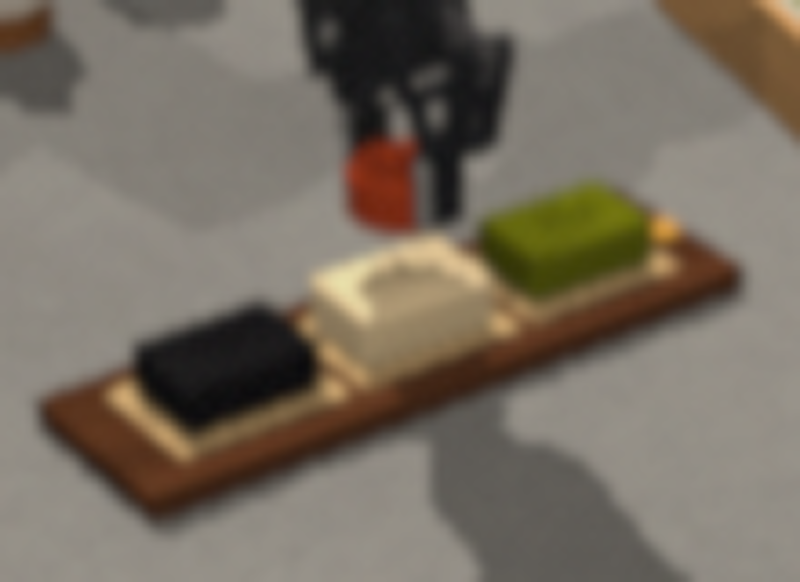

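Request:
carry_out([
  {"xyz": [0,0.5,18],"dr": [0,0,0],"hand": 40},
  {"xyz": [0,0,10],"dr": [0,0,0],"hand": 40},
  {"xyz": [0,0,2],"dr": [0,0,0],"hand": 40},
  {"xyz": [0,0,0],"dr": [0,0,0],"hand": 40},
  {"xyz": [0,0,0],"dr": [0,0,0],"hand": 40},
  {"xyz": [0,0,0],"dr": [0,0,0],"hand": 40},
])

```text
clock: 26.6
position: [509.6, 212.3, 47.0]
orientation: [3.141, 0.001, -2.888]
contact_force: [-0.5, -0.9, -0.5]
opening: 48.6
grasp_force: 41.6
```

Request:
carry_out([
  {"xyz": [0,0,1.5],"dr": [0,0,0],"hand": 40},
  {"xyz": [0,0,0],"dr": [0,0,0],"hand": 40},
  {"xyz": [0,0,0.8],"dr": [0,0,0],"hand": 40},
  {"xyz": [0,0,0],"dr": [0,0,0],"hand": 40},
  {"xyz": [0,0,0],"dr": [0,0,0],"hand": 40},
])

```text
clock: 27.1
position: [509.1, 212.2, 44.0]
orientation: [3.142, 0.0, -2.888]
contact_force: [-0.2, -0.2, 0.5]
opening: 48.3
grasp_force: 41.8
```

Now release, lift, and swing clear so both cameras can see the board.

Request:
carry_out([
  {"xyz": [0,0,0],"dr": [0,0,0],"hand": 70},
  {"xyz": [0,0,0],"dr": [0,0,0],"hand": 85},
  {"xyz": [0,0,0],"dr": [0,0,0],"hand": 85},
  {"xyz": [0,0,0],"dr": [0,0,0],"hand": 85},
  {"xyz": [0,0,-15],"dr": [0,0,0],"hand": 85},
  {"xyz": [0,0,-35],"dr": [0,0,0],"hand": 85},
  {"xyz": [0,0,-40],"dr": [0,0,0],"hand": 85},
  {"xyz": [0,-40,-20],"dr": [0,0,0],"hand": 85},
  {"xyz": [0,-40,-20],"dr": [0,0,0],"hand": 85},
  {"xyz": [0,-40,-20],"dr": [0,0,0],"hand": 85},
  {"xyz": [0,-45,0],"dr": [0,0,0],"hand": 85},
  {"xyz": [0,-45,0],"dr": [0,0,0],"hand": 85},
  {"xyz": [0,-45,0],"dr": [0,0,0],"hand": 85},
  {"xyz": [0,-45,0],"dr": [0,0,0],"hand": 85},
  {"xyz": [0,-45,0],"dr": [0,0,0],"hand": 85},
  {"xyz": [0,-45,0],"dr": [0,0,0],"hand": 85},
  {"xyz": [0,-45,0],"dr": [0,0,0],"hand": 85},
  {"xyz": [0,-45,0],"dr": [0,0,0],"hand": 85},
  {"xyz": [0,0,0],"dr": [0,0,0],"hand": 85},
  {"xyz": [0,0,0],"dr": [0,0,0],"hand": 85},
])

```text
clock: 29.1
position: [629.2, -253.6, 194.7]
orientation: [3.141, 0.0, -2.891]
contact_force: [0.2, 1.3, -0.1]
opening: 85.2
grasp_force: 0.0
```

```bash
python3 b.py olive_bar charcoal_bar cream_bar terracotta_round
```

```text
top board 0.65 2498 [5.01863e+02 2.11185e+02 2.98000e-01 2.52000e-01] in board [0. 0.] 0.0
top olive_bar 0.97 461 [6.01600e+02 2.38438e+02 2.85000e-01 1.00000e-03] in board [103.3  -3.2] -0.013
top charcoal_bar 0.81 478 [4.17079e+02 1.88928e+02 2.70000e-01 0.00000e+00] in board [-87.6   3.6] -0.028
top cream_bar 0.67 235 [ 4.94228e+02  2.07448e+02 -2.04000e-01  1.26000e-01] in board [-8.4 -1.3] -0.502
top terracotta_round 0.73 244 [5.09967e+02 2.14585e+02 1.60000e-02 0.00000e+00] in board [8.7 0.9] -0.282
side board 0.75 976 [4.91552e+02 1.81478e+02 9.70000e-02 4.94000e-01] in board [0. 0.] 0.0
side olive_bar 0.83 251 [5.95032e+02 2.29191e+02 1.24000e-01 5.73000e-01] in board [107.6  37.5] 0.027
side charcoal_bar 0.66 272 [4.13411e+02 1.84099e+02 1.27000e-01 8.50000e-01] in board [-77.5  10.2] 0.03
side cream_bar 0.57 258 [4.97966e+02 1.97790e+02 3.80000e-02 8.16900e+00] in board [ 8.  15.6] -0.059
side terracotta_round 0.67 176 [ 5.05708e+02  2.09207e+02 -3.50000e-02  0.00000e+00] in board [16.8 26.2] -0.131
[ 629.28320269 -252.21148418  194.07903077]
```

View pics/b5.png

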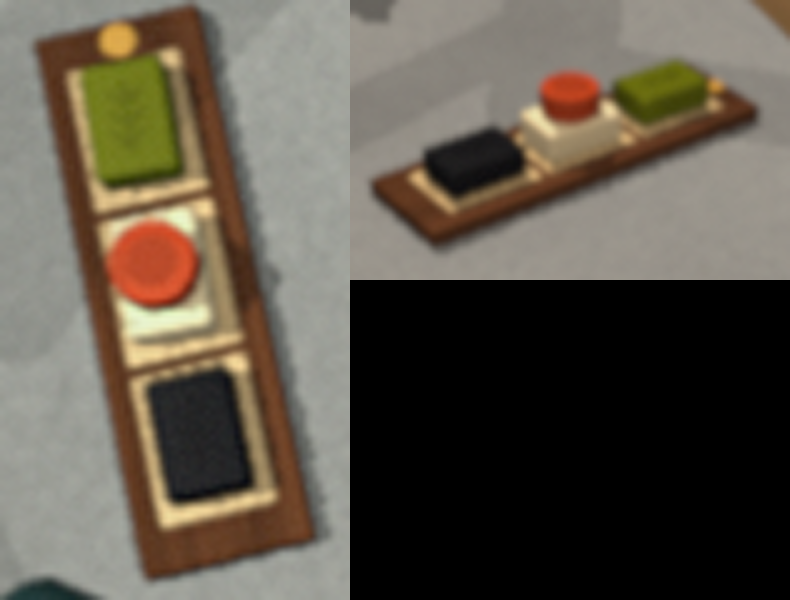

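The picture shows all four soaps in place, and the disc is centred on the cream bar (510,215 for both in the top camera's frame). I'll check that blue and honey haven't moved, then hand in.

```bash
python3 - <<'E'
from h import *
ok=True
robot.grab_frame("top")
for q,t in {"blue_bar":(300,211),"honey_round":(344,185)}.items():
    print(q,[meas(d["region"])[0] for d in robot.silhouettes("top",q)])
robot.grab_frame("side")
for q in ("blue_bar","honey_round"): print("side",q,[meas(d["region"])[0] for d in robot.silhouettes("side",q)])
print(robot.sign_off())
E
```

```text
blue_bar [array([294.62272727, 209.23181818])]
honey_round []
side blue_bar [array([287.78118162, 215.43326039]), array([259.33204633, 162.99227799])]
side honey_round [array([336.33333333, 236.02380952]), array([282.08550186, 152.9330855 ])]
the job is handed in; nothing more can be done
None
```

The job is handed in: the olive, cream and charcoal bars are on their papers and the terracotta soap is on top of the cream bar. In the side view, blue and honey were still where they started; the top camera gave no clear check of them.

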